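# Break down a stack of kit boxes into their bench locators

## Robot

A 7-joint arm with a two-finger parallel gripper is mounted at the origin on a cart in front of the work surface, level with it; the furniture and walls round the work are solid. World frame = base frame: x ahead of the robot, y to its left, z up, the work surface at z = 0. Lengths are in m, angles in rad, forces in N, time in s.
With the tool pointing down it reaches from about 0.4 to 0.85 m from the base axis. Payload 4.5 kg.
Tool frame: the origin (TCP) lies midway between the tips of the shut fingers; the grasp point (between the pads) lies 19 mm behind it; z points along the fingers, x is the direction in which the jaws open and shut, and the axes are right-handed (so a half turn about z gives the same grasp; the last joint's range is limited). The gripper opens to 88 mm and grips with 3 to 60 N. Pads are 18 mm wide; open, the fingers measure 123 mm over their backs; the gripper's body (75 mm by 187 mm) begins 45 mm behind the grasp point.
Start: joints at [1.256, 0.689, -0.195, 1.565, 0.157, 0.902, -0.215], TCP at [0.214, -0.587, 0.239] pointing down, gripper open.
Joint ranges: [-3.01, 3.01], [-0.46, 2.08], [-1.47, 1.51], [0.13, 2.56], [-1, 4.14], [0.04, 2.09], [-2.66, 2.66]. Speed limits (rad/s): [2.57, 2.57, 3.14, 3.14, 3.14, 3.14, 3.14].

## Interface

Orientations are given as a 3x3 rotation matrix whose columns are the frame's x, y, z axes.
In Python, from rig import env, snapshot, cut_out gives the robot as it stands.
- The arm moves only by the shell command python3 -m jog 'ROWS' [FORCE]. ROWS is JSON, a list of rows, each an object with "linear": the shift along the tool's x, y, z in mm, a list of three; "dr": the turn, a rotation vector about the tool's x, y, z in degrees, a list of three; "fingers": the gripper's target within -1 to 1 (fully open at 1, half-way at 0, shut at -1). A call has exactly 8 rows; each row is the pose to reach, as a shift and turn from the pose commanded when the call began, along the tool's axes at that moment; what a row does not reach only later rows make up. A row lasts 1/8 s, in which the tool goes at most 62.5 mm and 10.7 degrees, less where a joint would pass 70% of its speed; a pose out of reach is approached as far as the arm can. A call with a gripper value outside its range is refused whole. The fingers move at their own pace and stop on an object; FORCE is the grip in N (left out, the last holds). Time passes only in rows, so rows that repeat a pose let the fingers close, or fill a call up. It gives the time, the measured TCP pose, the force and the opening at its end, in the units of the state.
- env.observe(): the state, without advancing time (a new reading comes with each control period).
- snapshot(name): name is "scene" or "top"; returns a dict with "frame" (480x640x3 uint8, red, green, blue), "mtx" (3x3 intrinsics, pixels), "cam_to_world" (4x4, takes a point from camera to world coordinates). Camera axes: x right, y up, looking along -z (the intrinsics and any distortion apply to the point x, -y, -z); pixel columns grow to the right and rows downward; lengths in m; the calibration is good to about 2 mm. A picture is of the moment at which its call begins. There is no depth.
- env.close_job(): hands the job in, once; it reports no verdict.
Trained networks look in the newest picture that a camera, given by its name, has taken for a name from the list of things; names that differ only in an ending like _2 or _b are one class to them, and where a whole thing is asked for, a point or a joint stands for the part that bears it (a point fixed in the world has none). Each returns a list of dicts, best first, with "confidence" (0 to 1); they miss things now and then, are a little off and sometimes report something else, mostly with a low value. They report only what shows in the picture. A call takes as long as a camera call.
- cut_out(camera, thing): "pixels" (480x640 bool, what is visible of it) and "box" ([left, top, right, bottom] in pixels, round what is visible of it).
The state is a dict: "t": time; "qpos": joint angles; "qvel": joint speeds; "effort": joint torques, N m; "eef_pos": TCP position; "ee_rot": TCP orientation; "contact_force": force on the tool from outside, world axes, zero at the start; "wrist_torque": the same for the moment, N m; "opening": finger opening in m.
Only numpy, scipy, OpenCV 4.12 (cv2) and the standard library are available. Lean on these libraries where they do the work, as an engineer would, in place of code of your own. Each camera call takes 0.05 s, during which the arm holds its last target. There are 200 camera calls.

## Task

The parts boxes for the next lot have been left in a stack: take it apart and put each box in its own place on the bench. The long, the middle and the short box each go flat into the low grey frame made for their length, and the narrow box goes into the low grey tray between the two narrow boxes that stand there, pushed down until all three stand flat side by side. Keep every box upright, set them down without dropping them, and let go of everything at the end.

Things in the scene. Friction and masses are not known exactly. Their poses are not given: they have to be found in the camera images.
- box_long: Black box with clear lid, closed, 30 mm high, 60-190 g; rim upright from 16 to 28 mm above its underside, sides slope in below it; smooth (friction about 0.3). Origin: centre of underside. The long box, bottom of the stack, on the worktop: rim 104 mm along x by 48 mm along y, bottom 94 x 38. Lift it across its 48 mm. Belongs in dock_long.
- box_medium: Black box with clear lid, closed, 30 mm high, 60-190 g; rim upright from 16 to 28 mm above its underside, sides slope in below it; smooth (friction about 0.3). Origin: centre of underside. The middle-length box, on one half of the long box's lid: rim 56 mm along x by 48 mm along y, bottom 46 x 38. Belongs in dock_medium, its x along the frame's (either way round).
- box_short: Black box with clear lid, closed, 30 mm high, 60-190 g; rim upright from 16 to 28 mm above its underside, sides slope in below it; smooth (friction about 0.3). Origin: centre of underside. The short box, on the other half of the long box's lid: rim 40 mm along x by 48 mm along y, bottom 30 x 38. Belongs in dock_short, its x along the frame's (either way round).
- box_narrow: Black box with clear lid, closed, 30 mm high, 60-190 g; rim upright from 16 to 28 mm above its underside, sides slope in below it; smooth (friction about 0.3). Origin: centre of underside. The narrow box, top of the stack, bridging middle and short box: rim 34 mm along x by 56 mm along y (grip it by these two ends), bottom 24 x 46. Belongs in the lane between row_a and row_b, its x along the lane's (either way round).
- dock_long: Fixed low grey frame: 3 mm floor plate, curb top 10 mm above the worktop, curb's inner edge bevelled outward 3 mm. Origin: centre, on the worktop (floor at z = 3 mm). Inner floor 100 mm along x by 44 mm along y, outside 112 x 56. Place of the long box.
- dock_medium: Fixed low grey frame: 3 mm floor plate, curb top 10 mm above the worktop, curb's inner edge bevelled outward 3 mm. Origin: centre, on the worktop (floor at z = 3 mm). Inner floor 52 mm along x by 44 mm along y, outside 64 x 56. Place of the middle-length box.
- dock_short: Fixed low grey frame: 3 mm floor plate, curb top 10 mm above the worktop, curb's inner edge bevelled outward 3 mm. Origin: centre, on the worktop (floor at z = 3 mm). Inner floor 36 mm along x by 44 mm along y, outside 48 x 56. Place of the short box.
- lane: Fixed low grey frame: 3 mm floor plate, curb top 10 mm above the worktop, curb's inner edge bevelled outward 3 mm. Origin: centre, on the worktop (floor at z = 3 mm). Inner floor 100 mm along x by 52 mm along y. Holds three narrow boxes in a row along x; two stand in it, 29-31 mm apart at the rims: the third enters with its 24 mm bottom and, pushed down, spreads them to its 34 mm rim.
- row_a: Black box with clear lid, closed, 30 mm high, 60-190 g; rim upright from 16 to 28 mm above its underside, sides slope in below it; smooth (friction about 0.3). Origin: centre of underside. Narrow box standing loose in the lane, on its -x side: rim 34 mm along x by 56 mm along y, bottom 24 x 46. Stays in the lane; slides along it when pushed.
- row_b: Black box with clear lid, closed, 30 mm high, 60-190 g; rim upright from 16 to 28 mm above its underside, sides slope in below it; smooth (friction about 0.3). Origin: centre of underside. Narrow box standing loose in the lane, on its +x side: rim 34 mm along x by 56 mm along y, bottom 24 x 46. Stays in the lane; slides along it when pushed.

How it is judged:
By the outcome, as a careful person would: the job done as asked, in the order asked, and still so for the second after the job is handed in, with the robot touching nothing.
It also fails if it takes over 115 s, if anything falls off the work surface, if the arm or the gripper's body presses on something with over 40 N, if the wrist force passes 120 N, or if a joint passes its speed limit or range.

## Working session

There is one attempt and no reset: what is moved stays moved. The work goes in short steps, Python scripts to look and compute and a shell command to move; the robot and the scene stay as the last step left them, time stands still between calls to the robot, and variables do not carry over. Pictures are saved under pics/ and viewed, about 12 in all and at most 16, crops included, and the job is handed in when it is done.

```bash
ls; mkdir -p pics; python3 - <<'E'
from rig import env, snapshot, cut_out
import cv2, numpy as np
o=env.observe()
for k,v in o.items(): print(k,np.round(v,3).tolist())
for c in("scene","top"):
    s=snapshot(c); cv2.imwrite(f"pics/{c}0.png",s["frame"][:,:,::-1]); print(c,np.round(s["mtx"],1).tolist(),np.round(s["cam_to_world"],3).tolist(),[k for k in s])
    for n in ["box_long","box_medium","box_short","box_narrow","dock_long","dock_medium","dock_short","lane","row_a"]:
        print(n,[(round(float(d["confidence"]),2),np.round(d["box"]).astype(int).tolist(),int(d["pixels"].sum())) for d in cut_out(c,n)])
E
```

```text
pics
t 0.0
qpos [1.256, 0.69, -0.194, 1.566, 0.157, 0.903, -0.215]
qvel [-0.001, 0.0, -0.0, -0.0, 0.0, -0.002, -0.002]
effort [-0.0, -52.757, -1.267, -15.343, -0.053, 0.006, 0.0]
eef_pos [0.213, -0.587, 0.238]
ee_rot [[0.342, -0.94, -0.001], [-0.94, -0.342, 0.002], [-0.002, 0.0, -1.0]]
contact_force [0.026, -0.305, -1.144]
wrist_torque [0.028, 0.0, 0.0]
opening 0.088
scene [[582.2, 0.0, 323.9], [0.0, 582.2, 234.7], [0.0, 0.0, 1.0]] [[-0.797, 0.339, -0.499, 0.159], [-0.604, -0.439, 0.665, 0.56], [0.006, 0.832, 0.555, 0.55], [0.0, 0.0, 0.0, 1.0]] ['frame', 'mtx', 'cam_to_world']
box_long [(0.55, [259, 238, 326, 274], 1139)]
box_medium [(0.9, [258, 212, 287, 249], 542)]
box_short [(0.67, [285, 222, 328, 257], 850)]
box_narrow [(0.67, [272, 202, 316, 237], 850)]
dock_long [(0.87, [309, 285, 401, 332], 2391)]
dock_medium [(0.62, [232, 269, 289, 309], 1267)]
dock_short [(0.79, [374, 256, 413, 295], 931)]
lane [(0.83, [322, 224, 370, 258], 435)]
row_a [(0.76, [326, 218, 366, 246], 781), (0.71, [307, 202, 338, 232], 491)]
top [[447.8, 0.0, 317.5], [0.0, 447.8, 232.9], [0.0, 0.0, 1.0]] [[0.006, 0.985, -0.173, 0.451], [-1.0, 0.003, -0.019, -0.009], [-0.018, 0.173, 0.985, 0.897], [0.0, 0.0, 0.0, 1.0]] ['frame', 'mtx', 'cam_to_world']
box_long []
box_medium [(0.7, [316, 181, 339, 197], 371)]
box_short [(0.67, [315, 217, 343, 234], 338)]
box_narrow [(0.8, [312, 195, 339, 215], 542)]
dock_long [(0.76, [287, 258, 322, 315], 1656)]
dock_medium [(0.62, [267, 208, 299, 232], 858)]
dock_short [(0.61, [338, 275, 371, 299], 710)]
lane [(0.77, [356, 188, 391, 246], 703)]
row_a [(0.95, [363, 189, 394, 209], 493), (0.83, [357, 220, 388, 240], 506)]
```

```bash
python3 - <<'E'
import cv2
a=cv2.imread("pics/top0.png")[160:340,220:440]; cv2.imwrite("pics/a.png",cv2.resize(a,(733,600),interpolation=cv2.INTER_CUBIC))
a=cv2.imread("pics/scene0.png")[190:345,220:426]; cv2.imwrite("pics/b.png",cv2.resize(a,(797,600),interpolation=cv2.INTER_CUBIC))
E
```

```text
(no output)
```

View pics/a.png

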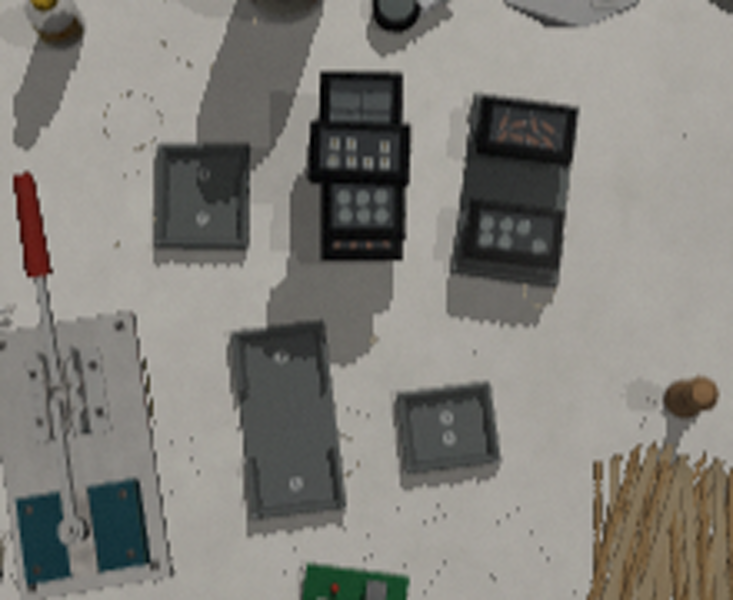

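View pics/b.png

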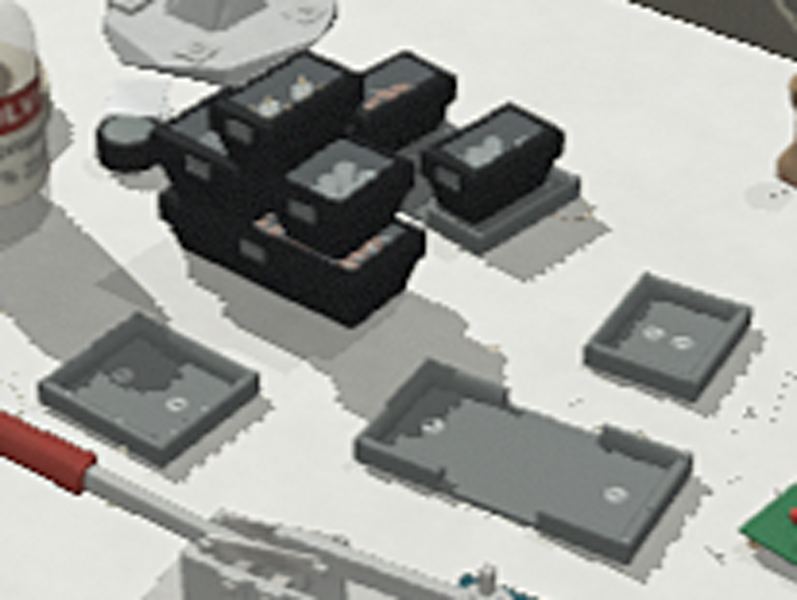

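View pics/scene0.png

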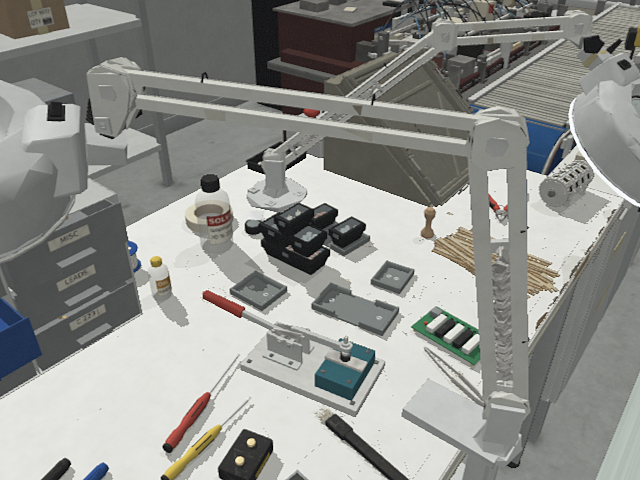

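Top crop (3.33×): the stack is at (365,165), the lane at (515,190), dock_medium at (200,200), dock_long at (290,425) and dock_short at (447,435). The scene view agrees, and shows lamp arms and a bottle near the work. Next I'll check the full top view for obstacles.

View pics/top0.png

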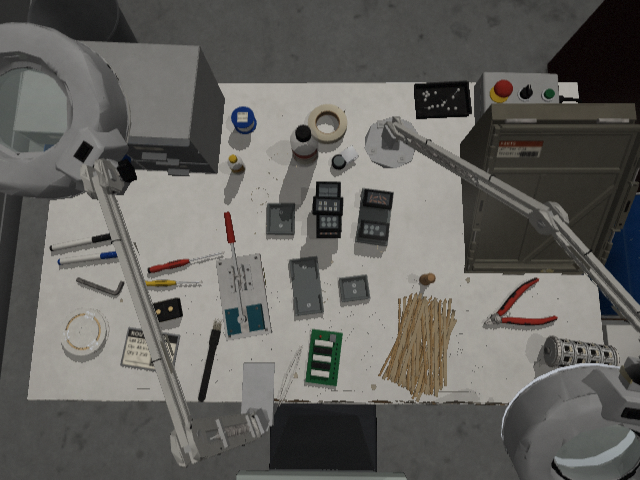

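```bash
cat > fit.py <<'E'
import numpy as np, cv2
from rig import env, snapshot, cut_out
from scipy.optimize import minimize
BX=dict(box_long=(104,48),box_medium=(56,48),box_short=(40,48),box_narrow=(34,56),row_a=(34,56),row_b=(34,56))
DK=dict(dock_long=(112,56),dock_medium=(64,56),dock_short=(48,56),lane=(112,64))
def verts(n,p,z):
    "hull vertices, world; p = x,y (mm), yaw (deg)"
    def ring(a,b,h): return [(sx*a/2,sy*b/2,h) for sx in(-1,1) for sy in(-1,1)]
    if n in BX:
        a,b=BX[n]; v=ring(a-10,b-10,0)+ring(a,b,16)+ring(a,b,29)
    else: a,b=DK[n]; v=ring(a,b,0)+ring(a,b,10)
    v=np.array(v); t=np.radians(p[2]); c,s=np.cos(t),np.sin(t)
    return np.c_[p[0]+c*v[:,0]-s*v[:,1],p[1]+s*v[:,0]+c*v[:,1],v[:,2]+z]/1000
def proj(S,P):
    T=np.linalg.inv(S["cam_to_world"]); q=P@T[:3,:3].T+T[:3,3]; q=q*[1,-1,-1]
    u=q@S["mtx"].T; return u[:,:2]/u[:,2:]
SS=4
def masks(S,items,win):
    "visible masks of items (name,pose,z), painted in order, in window [l,t,r,b]"
    l,t,r,b=win; lab=np.zeros(((b-t)*SS,(r-l)*SS),np.uint8)
    for i,(n,p,z) in enumerate(items):
        u=(proj(S,verts(n,p,z))-[l,t]+.5)*SS-.5
        h=cv2.convexHull(u.astype(np.float32))
        cv2.fillConvexPoly(lab,np.round(h*16).astype(np.int32),i+1,cv2.LINE_8,4)
    return [cv2.resize((lab==i+1).astype(np.float32),(r-l,b-t),interpolation=cv2.INTER_AREA) for i in range(len(items))]
def fit(shots,obs,names,zs,p0,prior=None):
    "obs[cam][name]=bool mask; joint fit of the poses by mask overlap"
    wins={}
    for c in obs:
        m=np.any([v for v in obs[c].values()],0); ys,xs=np.where(m)
        wins[c]=[max(xs.min()-12,0),max(ys.min()-12,0),min(xs.max()+12,640),min(ys.max()+12,480)]
    def cost(x):
        P=x.reshape(-1,3); e=0
        for c in obs:
            l,t,r,b=wins[c]
            for n,m in zip(names,masks(shots[c],list(zip(names,P,zs)),wins[c])):
                if n in obs[c]:
                    o=obs[c][n][t:b,l:r]; e+=np.abs(m-o).sum()/o.sum()
        return e+(prior(P) if prior else 0)
    x=np.array(p0,float).ravel()
    for k in range(3):
        sx=np.vstack([x]+[x+d for d in np.eye(len(x))*np.tile([6,6,5],len(x)//3)*(.6**k)])
        R=minimize(cost,x,method="Nelder-Mead",options=dict(initial_simplex=sx,maxiter=250*len(x)//2,xatol=.05,fatol=1e-4,adaptive=True)); x=R.x
    return x.reshape(-1,3),R.fun
def ray(S,u,z):
    d=np.linalg.inv(S["mtx"])@[u[0],u[1],1]*[1,-1,-1]; M=np.array(S["cam_to_world"]); d=M[:3,:3]@d; o=M[:3,3]
    return ((o+d*(z/1000-o[2])/d[2])*1000)[:2]
def mid(d): l,t,r,b=d["box"]; return ((l+r)/2,(t+b)/2)
E
cat > m0.py <<'E'
from fit import *
S={c:snapshot(c) for c in("top","scene")}
O={c:{} for c in S}
for c in S:
    for n in list(BX)[:4]+list(DK):
        d=cut_out(c,n)
        if d and d[0]["confidence"]>.4: O[c][n]=d[0]["pixels"]
    d=[k for k in cut_out(c,"row_a") if k["confidence"]>.4][:2]
    d.sort(key=lambda k:(ray(S[c],mid(k),30)[0]))
    if len(d)==2: O[c]["row_a"],O[c]["row_b"]=d[0]["pixels"],d[1]["pixels"]
import pickle; pickle.dump((S,O),open("m0.pkl","wb"))
def cen(n,z):
    ys,xs=np.where(O["top"][n]); return ray(S["top"],(xs.mean(),ys.mean()),z)
def sub(ns): return {c:{n:O[c][n] for n in ns if n in O[c]} for c in O if any(n in O[c] for n in ns)}
for n,y0 in(("dock_long",5),("dock_medium",0),("dock_short",8)):
    r=[fit(S,{c:o},[n],[0],[[*cen(n,8),y0]]) for c,o in sub([n]).items()]
    print(n,"both",*[np.round(v,2).tolist() for v in fit(S,sub([n]),[n],[0],[[*cen(n,8),y0]])],"single",[(np.round(a[0],1).tolist(),round(f,2)) for a,f in r])
ns=["lane","row_b","row_a"]; a,b=cen("row_a",25),cen("row_b",25); y=np.degrees(np.arctan2(*(b-a)[::-1]))
P,f=fit(S,sub(ns),ns,[0,3,3],[[*(a+b)/2,y],[*b,y],[*a,y]],lambda P:.002*((P[1:,2]-P[0,2])**2).sum())
print(ns,np.round(P,1).tolist(),f)
ns=["box_long","box_medium","box_short","box_narrow"]
m,s,nr=cen("box_medium",55),cen("box_short",55),cen("box_narrow",88)
P,f=fit(S,sub(ns),ns,[0,30,30,60],[[*(m+s)/2,0],[*m,0],[*s,0],[*nr,0]])
print(ns,np.round(P,1).tolist(),f)
E
time python3 m0.py
```

```text
dock_long both [[502.47, 29.4, 7.4]] 0.12 single [([502.5, 30.2, 7.8], np.float64(0.05)), ([502.9, 28.6, 7.2], np.float64(0.06))]
dock_medium both [[639.06, 83.18, 0.73]] 0.1 single [([639.1, 83.6, 0.7], np.float64(0.03)), ([639.2, 82.0, 0.7], np.float64(0.05))]
dock_short both [[498.64, -65.9, 7.78]] 0.11 single [([498.7, -65.1, 8.1], np.float64(0.06)), ([498.8, -66.5, 6.8], np.float64(0.03))]
['lane', 'row_b', 'row_a'] [[642.7, -107.7, -6.7], [674.8, -112.2, -5.1], [611.3, -105.1, -5.7]] 2.102833401486008
['box_long', 'box_medium', 'box_short', 'box_narrow'] [[650.9, -14.7, 1.5], [673.2, -14.2, 3.7], [621.4, -15.2, 0.7], [646.7, -12.6, 0.2]] 1.352117210564205
real	0m33.294s
user	0m19.269s
sys	0m0.290s
```

The full top view shows an elevated lamp arm at right, (390,130)→(545,215)→(640,310), and a lamp head at (575,425). A bottle stands at (305,140). I'll triangulate these to get a safe path.

```bash
python3 - <<'E'
import pickle; from fit import *
S,O=pickle.load(open("m0.pkl","rb"))
def line(c,u):
    d=np.linalg.inv(S[c]["mtx"])@[*u,1]*[1,-1,-1]; M=np.array(S[c]["cam_to_world"]); d=M[:3,:3]@d; return M[:3,3],d/np.linalg.norm(d)
def tri(t,s):
    o1,d1=line("top",t); o2,d2=line("scene",s)
    k=np.linalg.lstsq(np.c_[d1,-d2],o2-o1,rcond=None)[0]; a,b=o1+k[0]*d1,o2+k[1]*d2
    return np.round((a+b)/2,3),round(np.linalg.norm(a-b),3)
for n,t,s in(("elbowR",(545,215),(440,40)),("headR joint",(628,380),(585,25)),("headR ring",(570,420),(605,120)),("lampbase top",(390,125),(272,155)),("elbowL lowerjoint",(185,450),(500,130)),("bottle cap",(303,132),(210,182)),("clamp handle",(228,214),(207,295)),("clamp rear",(240,270),(290,330)), ("small bottle",(234,160),(155,262)),("jar",(339,160),(252,225))):
    print(n,*tri(t,s))
E
```

```text
elbowR [ 0.582 -0.308  0.294] 0.001
headR joint [ 0.378 -0.365  0.339] 0.009
headR ring [ 0.309 -0.354  0.214] 0.018
lampbase top [ 0.797 -0.131  0.096] 0.005
elbowL lowerjoint [0.3   0.146 0.371] 0.002
bottle cap [0.775 0.033 0.119] 0.001
clamp handle [0.634 0.179 0.06 ] 0.001
clamp rear [0.524 0.152 0.043] 0.011
small bottle [0.744 0.173 0.06 ] 0.004
jar [ 0.759 -0.035  0.011] 0.0
```

```bash
python3 -m jog '[{"linear":[0,0,-50],"dr":[0,0,0],"fingers":1},{"linear":[0,0,-105],"dr":[0,0,0],"fingers":1},{"linear":[0,0,-160],"dr":[0,0,0],"fingers":1},{"linear":[-25,0,-210],"dr":[0,0,0],"fingers":1},{"linear":[-75,0,-230],"dr":[0,0,0],"fingers":1},{"linear":[-120,0,-240],"dr":[0,0,0],"fingers":1},{"linear":[-155,0,-240],"dr":[0,0,0],"fingers":1},{"linear":[-155,0,-240],"dr":[0,0,0],"fingers":1}]' 40; python3 -c "
from rig import env;import numpy as np;o=env.observe();print(np.round(o['qpos'],3),np.round(o['ee_rot'],2).tolist())"
```

```text
t: 3.0
eef_pos: [0.1599, -0.4399, 0.4797]
ee_rot: [[0.342, -0.94, -0.0], [-0.94, -0.342, -0.001], [0.001, 0.001, -1.0]]
contact_force: [0.6, -0.1, -0.6]
opening: 0.0884
[ 1.294  0.244 -0.232  1.587  0.058  1.317 -0.167] [[0.34, -0.94, -0.0], [-0.94, -0.34, -0.0], [0.0, 0.0, -1.0]]
```

```bash
python3 -m jog '[{"linear":[-3,-53,0],"dr":[0,0,2.5],"fingers":1},{"linear":[-12,-105,0],"dr":[0,0,5],"fingers":1},{"linear":[-27,-156,0],"dr":[0,0,7.5],"fingers":1},{"linear":[-47,-205,0],"dr":[0,0,10],"fingers":1},{"linear":[-73,-251,0],"dr":[0,0,12.5],"fingers":1},{"linear":[-104,-295,0],"dr":[0,0,15],"fingers":1},{"linear":[-140,-334,0],"dr":[0,0,17.5],"fingers":1},{"linear":[-180,-369,0],"dr":[0,0,20],"fingers":1}]'; python3 -c "
from rig import env;import numpy as np;o=env.observe();print(np.round(o['qpos'],3),np.round(o['ee_rot'],3).tolist())"
```

```text
t: 4.0
eef_pos: [0.4477, -0.1452, 0.4784]
ee_rot: [[-0.002, -1.0, 0.0], [-1.0, 0.002, 0.0], [-0.0, -0.0, -1.0]]
contact_force: [0.6, 0.2, 0.4]
opening: 0.0884
[ 0.5    0.26  -0.389  1.578  0.1    1.323 -1.475] [[-0.002, -1.0, 0.0], [-1.0, 0.002, 0.0], [-0.0, -0.0, -1.0]]
```

```bash
python3 -m jog '[{"linear":[-20,-30,40],"dr":[0,0,0],"fingers":1},{"linear":[-40,-60,90],"dr":[0,0,0],"fingers":1},{"linear":[-60,-90,140],"dr":[0,0,0],"fingers":1},{"linear":[-80,-120,190],"dr":[0,0,0],"fingers":1},{"linear":[-100,-150,240],"dr":[0,0,0],"fingers":1},{"linear":[-120,-180,290],"dr":[0,0,0],"fingers":1},{"linear":[-132,-199,340],"dr":[0,0,0],"fingers":1},{"linear":[-132,-199,358],"dr":[0,0,0],"fingers":1}]'; python3 - <<'E'
from fit import *
s={c:snapshot(c)["frame"][:,:,::-1] for c in("scene","top")}
a=cv2.resize(s["scene"][100:340,200:440],(600,600)); cv2.imwrite("pics/c.png",a)
print(np.round(env.observe()["qpos"],2))
E
```

```text
t: 5.0
eef_pos: [0.6445, -0.0129, 0.1165]
ee_rot: [[0.002, -1.0, -0.004], [-1.0, -0.002, 0.001], [-0.001, 0.004, -1.0]]
contact_force: [-0.3, -0.7, 0.1]
opening: 0.0882
[ 0.11  0.87 -0.29  1.59  0.34  0.73 -1.91]
```

View pics/c.png

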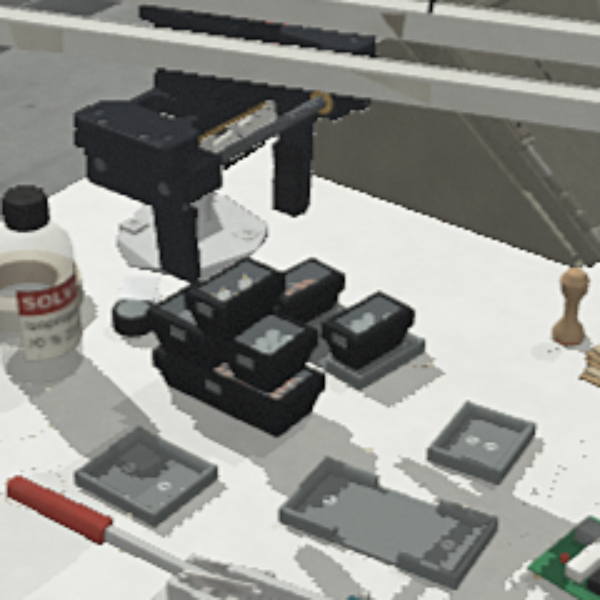

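The fingers straddle the narrow box, with their tips at about (180,275) and (292,215) in the crop, either side of the box at (237,285). I'll descend and grip.

```bash
python3 -m jog '[{"linear":[0,0,20],"dr":[0,0,0],"fingers":1},{"linear":[0,0,40],"dr":[0,0,0],"fingers":1},{"linear":[0,0,49],"dr":[0,0,0],"fingers":1},{"linear":[0,0,49],"dr":[0,0,0],"fingers":0.5},{"linear":[0,0,49],"dr":[0,0,0],"fingers":0},{"linear":[0,0,49],"dr":[0,0,0],"fingers":-0.5},{"linear":[0,0,49],"dr":[0,0,0],"fingers":-0.5},{"linear":[0,0,49],"dr":[0,0,0],"fingers":-0.5}]' 40
```

```text
t: 6.1
eef_pos: [0.6453, -0.0144, 0.0723]
ee_rot: [[-0.0, -1.0, 0.001], [-1.0, 0.0, 0.0], [-0.0, -0.001, -1.0]]
contact_force: [-0.9, 0.6, 2.8]
opening: 0.0555
```

```bash
python3 -m jog '[{"linear":[0,0,-20],"dr":[0,0,0],"fingers":-0.5},{"linear":[0,0,-45],"dr":[0,0,0],"fingers":-0.5},{"linear":[10,0,-60],"dr":[0,0,0],"fingers":-0.5},{"linear":[35,1,-60],"dr":[0,0,2],"fingers":-0.5},{"linear":[65,3,-45],"dr":[0,0,4],"fingers":-0.5},{"linear":[90,4,-20],"dr":[0,0,6.3],"fingers":-0.5},{"linear":[95,4,0],"dr":[0,0,6.3],"fingers":-0.5},{"linear":[95,4,0],"dr":[0,0,6.3],"fingers":-0.5}]'
cat > m1.py <<'E'
from fit import *
import pickle
S={c:snapshot(c) for c in("top","scene")}
o=env.observe(); p=np.array(o["eef_pos"])*1000
O={c:{} for c in S}
d=cut_out("scene","box_narrow")
print([(round(float(k["confidence"]),2),k["box"]) for k in d])
for c in S:
    d=[k for k in cut_out(c,"row_a") if k["confidence"]>.3]
    print(c,[(round(float(k["confidence"]),2),np.round(k["box"]).tolist(),np.round(ray(S[c],mid(k),25)).tolist()) for k in d])
    d=cut_out(c,"lane"); print("lane",[(round(float(k["confidence"]),2),np.round(k["box"]).tolist()) for k in d])
print(np.round(p,1),np.round(o["ee_rot"],3).tolist())
pickle.dump(S,open("m1.pkl","wb"))
a=S["scene"]["frame"][160:280,280:440,::-1]; cv2.imwrite("pics/d.png",cv2.resize(a,(800,600),interpolation=cv2.INTER_CUBIC))
E
python3 m1.py
```

```text
t: 7.1
eef_pos: [0.6391, -0.1099, 0.0695]
ee_rot: [[-0.111, -0.994, -0.004], [-0.994, 0.111, 0.001], [-0.0, 0.005, -1.0]]
contact_force: [-0.8, 0.2, -0.1]
opening: 0.0549
[(0.66, [324.2, 178.1, 352.4, 211.3])]
top [(0.88, [359.0, 221.0, 388.0, 240.0], [609.0, -104.0])]
lane [(0.58, [356.0, 217.0, 390.0, 245.0])]
scene [(0.96, [327.0, 217.0, 366.0, 245.0], [609.0, -102.0]), (0.58, [300.0, 204.0, 340.0, 231.0], [669.0, -107.0])]
lane [(0.88, [324.0, 223.0, 368.0, 256.0]), (0.49, [262.0, 240.0, 327.0, 276.0])]
[ 641.2 -107.9   71.8] [[-0.108, -0.994, 0.0], [-0.994, 0.108, 0.001], [-0.001, -0.0, -1.0]]
```

View pics/d.png

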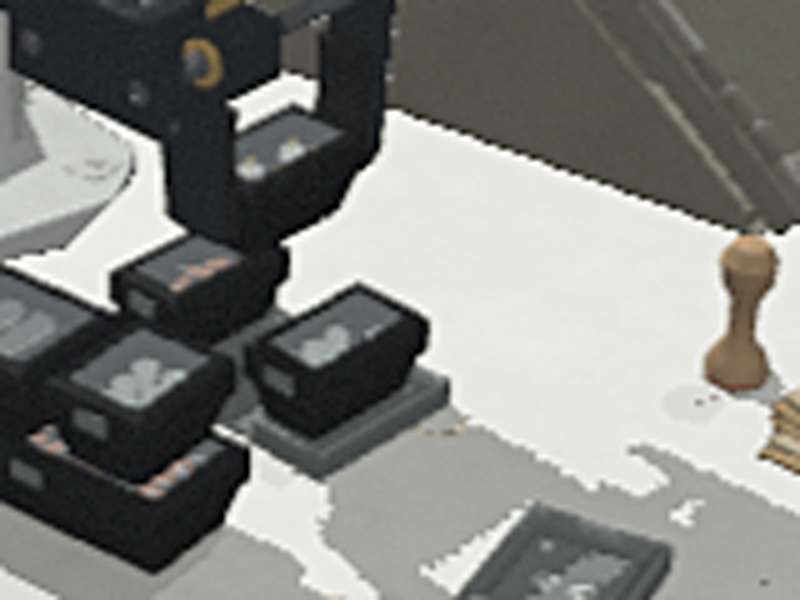

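```bash
cat > ov.py <<'E'
from fit import *
import pickle
S=pickle.load(open("m1.pkl","rb"))["scene"]
l,t,w,h,k=300,165,80,60,10
a=cv2.resize(np.ascontiguousarray(S["frame"][t:t+h,l:l+w,::-1]),(w*k,h*k),interpolation=cv2.INTER_CUBIC)
a=cv2.convertScaleAbs(a,alpha=1.8,beta=25)
def draw(n,p,z,col):
    u=(proj(S,verts(n,p,z))-[l,t]+.5)*k
    for r in range(0,len(u),4):
        q=u[r:r+4][[0,1,3,2]]; cv2.polylines(a,[np.round(q).astype(np.int32)],True,col,1)
draw("row_a",(611.3,-105.1,-6),3,(0,255,0)); draw("row_b",(674.8,-112.2,-6),3,(0,255,0)); draw("lane",(642.7,-107.7,-6.5),0,(0,255,255))
for off,col in((0,(0,0,255)),(2,(255,128,0))): draw("box_narrow",(641.2+off,-107.9-off*.11,-6.2),59.5,col)
cv2.imwrite("pics/e.png",a)
E
python3 ov.py
```

```text
(no output)
```

View pics/e.png

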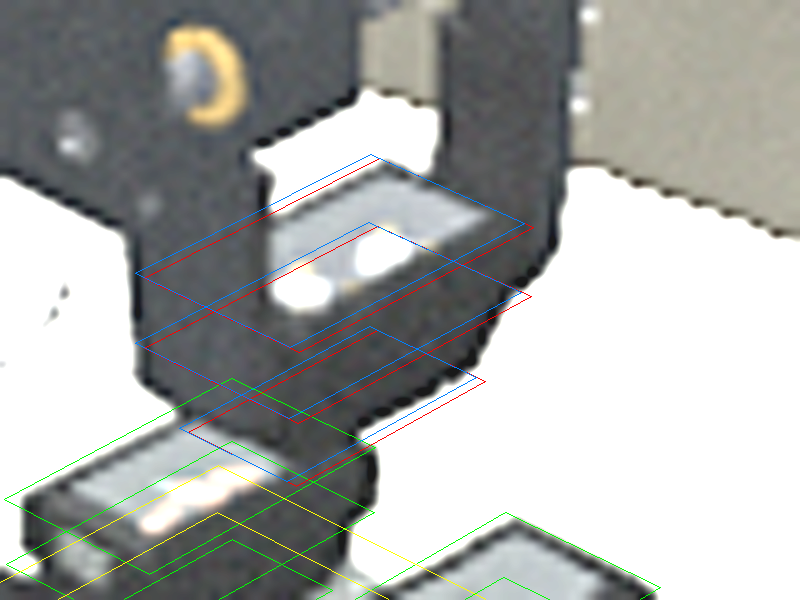

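```bash
python3 - <<'E'
from fit import *
import pickle
S,O=pickle.load(open("m0.pkl","rb"))
for n,z,p in(("row_a",3,(611,-105,-6)),("row_b",3,(675,-112,-6)),("box_narrow",60,(647,-13,0)),("lane",0,(643,-108,-6)),("box_medium",30,(673,-14,1)),("box_short",30,(621,-15,1))):
    for c in O:
        if n in O[c]:
            P,f=fit(S,{c:{n:O[c][n]}},[n],[z],[p],lambda P:.001*(P[0,2]-p[2])**2); print(n,c,np.round(P[0],1),round(f,3))
# raw view of top camera around lane/stack, with outlines
T=S["top"]; l,t,w,h,k=300,172,100,75,8
a=cv2.convertScaleAbs(cv2.resize(np.ascontiguousarray(T["frame"][t:t+h,l:l+w,::-1]),(w*k,h*k),interpolation=cv2.INTER_CUBIC),alpha=1.8,beta=25)
for n,p,z,col in(("row_a",(611.3,-105.1,-6.4),3,(0,255,0)),("row_b",(674.8,-112.2,-6.4),3,(0,255,0)),("lane",(642.7,-107.7,-6.5),0,(0,255,255)),("box_narrow",(646.7,-12.6,.2),60,(0,0,255)),("box_long",(650.9,-14.7,1.5),0,(255,128,0))):
    u=(proj(T,verts(n,p,z))-[l,t]+.5)*k
    for r in range(0,len(u),4): cv2.polylines(a,[np.round(u[r:r+4][[0,1,3,2]]).astype(np.int32)],True,col,1)
cv2.imwrite("pics/f.png",a)
E
```

```text
row_a top [ 610.2 -104.    -7. ] 0.098
row_a scene [ 613.5 -108.7   -5.2] 0.114
row_b top [ 674.2 -111.4   -6.4] 0.091
row_b scene [ 676.5 -129.7   -1.8] 0.612
box_narrow top [ 6.463e+02 -1.180e+01  1.000e-01] 0.111
box_narrow scene [648.1 -14.1   0.7] 0.105
lane top [ 642.  -106.4   -7.5] 1.654
lane scene [ 642.1 -103.3   -3.6] 2.521
box_medium top [ 6.728e+02 -1.260e+01  4.000e-01] 0.815
box_medium scene [674.7 -14.5  -1.1] 1.125
box_short top [ 6.216e+02 -1.490e+01  2.000e-01] 0.416
box_short scene [623.9 -17.5   3.1] 0.15
```

View pics/f.png

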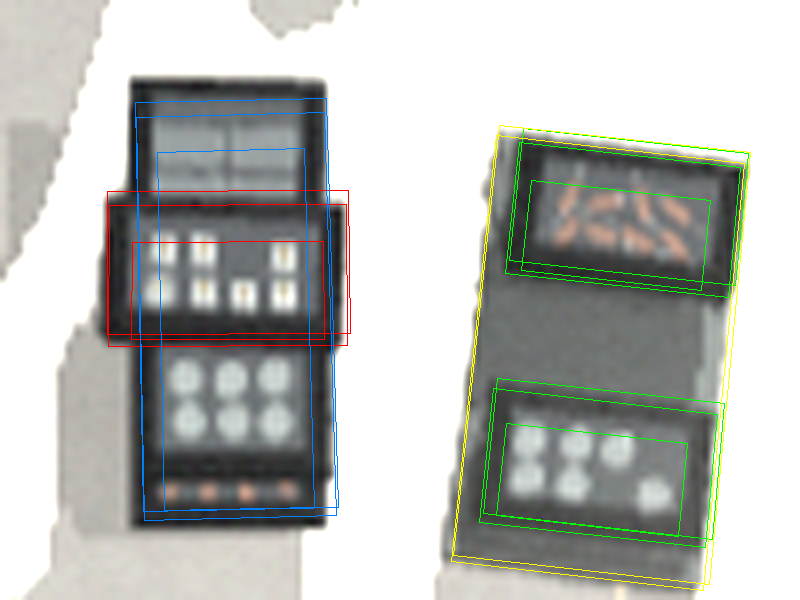

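The top overlay puts the row boxes 64 mm apart and the held box within 1 mm of the middle of the gap. I'll lower it in stages, watching the force.

```bash
python3 -m jog '[{"linear":[0.5,-0.8,8],"dr":[0,0,0],"fingers":-0.5},{"linear":[0.5,-0.8,16],"dr":[0,0,0],"fingers":-0.5},{"linear":[0.5,-0.8,23],"dr":[0,0,0],"fingers":-0.5},{"linear":[0.5,-0.8,27],"dr":[0,0,0],"fingers":-0.5},{"linear":[0.5,-0.8,30],"dr":[0,0,0],"fingers":-0.5},{"linear":[0.5,-0.8,33],"dr":[0,0,0],"fingers":-0.5},{"linear":[0.5,-0.8,36],"dr":[0,0,0],"fingers":-0.5},{"linear":[0.5,-0.8,36],"dr":[0,0,0],"fingers":-0.5}]'
```

```text
t: 8.45
eef_pos: [0.6416, -0.1101, 0.0355]
ee_rot: [[-0.11, -0.994, -0.0], [-0.994, 0.11, -0.0], [0.0, 0.0, -1.0]]
contact_force: [-0.7, 0.6, -0.9]
opening: 0.0556
```

```bash
python3 -m jog '[{"linear":[0,0,3],"dr":[0,0,0],"fingers":-0.5},{"linear":[0,0,6],"dr":[0,0,0],"fingers":-0.5},{"linear":[0,0,9],"dr":[0,0,0],"fingers":-0.5},{"linear":[0,0,12],"dr":[0,0,0],"fingers":-0.5},{"linear":[0,0,14],"dr":[0,0,0],"fingers":-0.5},{"linear":[0,0,16],"dr":[0,0,0],"fingers":-0.5},{"linear":[0,0,18],"dr":[0,0,0],"fingers":-0.5},{"linear":[0,0,18],"dr":[0,0,0],"fingers":-0.5}]'; python3 - <<'E'
from fit import *
S=snapshot("scene"); a=S["frame"][190:265,290:390,::-1]; cv2.imwrite("pics/g.png",cv2.resize(a,(800,600),interpolation=cv2.INTER_CUBIC))
o=env.observe(); print(np.round(o["eef_pos"],4),o["contact_force"])
E
```

```text
t: 9.45
eef_pos: [0.6416, -0.1101, 0.0176]
ee_rot: [[-0.11, -0.994, -0.0], [-0.994, 0.11, -0.0], [0.0, 0.0, -1.0]]
contact_force: [-0.2, 0.4, -2.0]
opening: 0.0555
[ 0.6416 -0.1101  0.0177] [ 0.47022389  0.61786321 -1.13936714]
```

View pics/g.png

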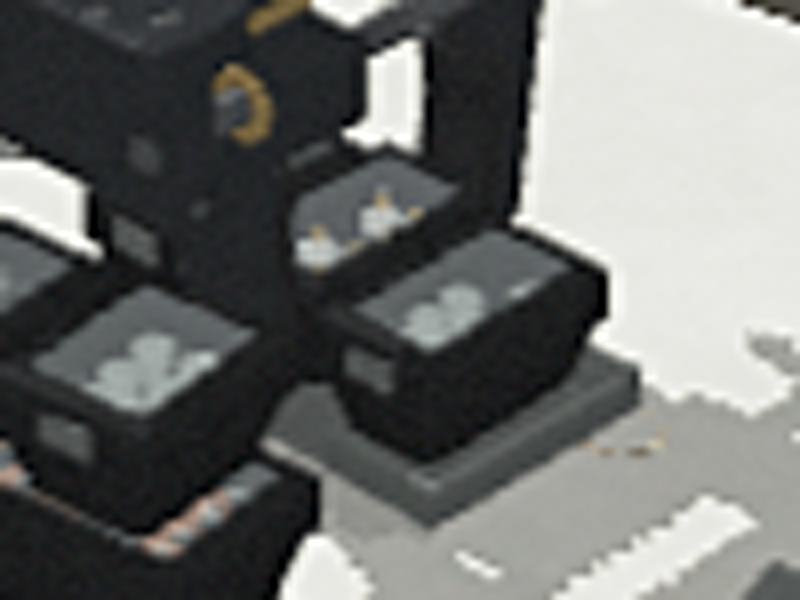

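The narrow box sits between the two rows with its rim nearly level with row_a's (lid at (375,210) in the crop). A few mm remain.

```bash
python3 -m jog '[{"linear":[0,0,0.5],"dr":[0,0,0],"fingers":-0.5},{"linear":[0,0,1],"dr":[0,0,0],"fingers":-0.5},{"linear":[0,0,1.5],"dr":[0,0,0],"fingers":-0.5},{"linear":[0,0,2],"dr":[0,0,0],"fingers":-0.5},{"linear":[0,0,2.5],"dr":[0,0,0],"fingers":-0.5},{"linear":[0,0,3],"dr":[0,0,0],"fingers":-0.5},{"linear":[0,0,3.5],"dr":[0,0,0],"fingers":-0.5},{"linear":[0,0,3.5],"dr":[0,0,0],"fingers":-0.5}]'
```

```text
t: 10.5
eef_pos: [0.6418, -0.1101, 0.0153]
ee_rot: [[-0.11, -0.994, 0.0], [-0.994, 0.11, -0.0], [0.0, -0.0, -1.0]]
contact_force: [-0.7, 0.1, 8.3]
opening: 0.0555
```

```bash
python3 -m jog '[{"linear":[0,0,-1.5],"dr":[0,0,0],"fingers":0.2},{"linear":[0,0,-1.5],"dr":[0,0,0],"fingers":0.5},{"linear":[0,0,-1.5],"dr":[0,0,0],"fingers":0.6},{"linear":[0,0,-1.5],"dr":[0,0,0],"fingers":0.6},{"linear":[0,0,-20],"dr":[0,0,0],"fingers":0.6},{"linear":[0,0,-60],"dr":[0,0,0],"fingers":0.6},{"linear":[-30,0,-110],"dr":[0,0,0],"fingers":0.8},{"linear":[-80,0,-140],"dr":[0,0,-6.3],"fingers":1}]'; python3 - <<'E'
from fit import *
import pickle
S={c:snapshot(c) for c in("top","scene")}; pickle.dump(S,open("m2.pkl","wb"))
print(np.round(env.observe()["eef_pos"],4))
print([(c,n,round(float(k["confidence"]),2),np.round(k["box"]).tolist()) for c in S for n in("box_medium","box_short","box_long") for k in cut_out(c,n)])
a=np.hstack([cv2.resize(S["scene"]["frame"][180:285,250:390,::-1],(560,420)),]); b=cv2.resize(S["top"]["frame"][160:265,270:410,::-1],(560,420))
cv2.imwrite("pics/h.png",cv2.resize(np.vstack([a,b]),(400,600)))
E
```

```text
t: 11.5
eef_pos: [0.6519, -0.0326, 0.1582]
ee_rot: [[-0.002, -1.0, 0.005], [-1.0, 0.002, -0.002], [0.002, -0.005, -1.0]]
contact_force: [1.9, 0.9, -0.6]
opening: 0.0872
[ 0.654  -0.021   0.1602]
[('top', 'box_medium', 0.64, [315.0, 198.0, 338.0, 213.0]), ('top', 'box_short', 0.67, [311.0, 212.0, 343.0, 233.0]), ('top', 'box_long', 0.74, [314.0, 230.0, 343.0, 238.0]), ('scene', 'box_short', 0.84, [286.0, 222.0, 328.0, 258.0]), ('scene', 'box_short', 0.32, [325.0, 235.0, 369.0, 254.0]), ('scene', 'box_long', 0.57, [261.0, 237.0, 328.0, 275.0])]
```

View pics/h.png

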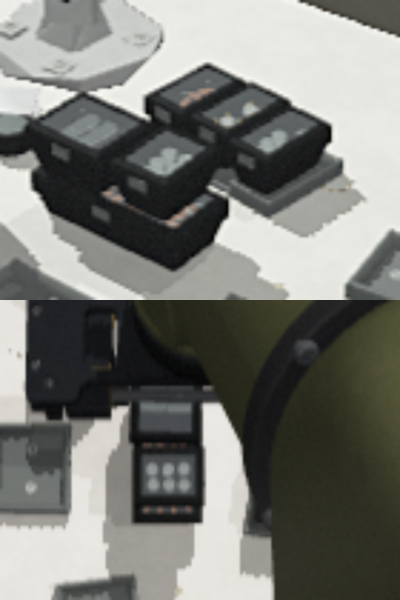

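The lane's three boxes stand level side by side (crop (240,120)), and the stack is undisturbed. Next is the medium box.

```bash
python3 -m jog '[{"linear":[-6,-8,15],"dr":[0,0,0],"fingers":1},{"linear":[-12,-16,35],"dr":[0,0,0],"fingers":1},{"linear":[-17,-22,55],"dr":[0,0,0],"fingers":1},{"linear":[-17,-22,70],"dr":[0,0,0],"fingers":1},{"linear":[-17,-22,79],"dr":[0,0,0],"fingers":1},{"linear":[-17,-22,79],"dr":[0,0,0],"fingers":1},{"linear":[-17,-22,79],"dr":[0,0,0],"fingers":1},{"linear":[-17,-22,79],"dr":[0,0,0],"fingers":1}]'; python3 - <<'E'
from fit import *
import pickle
S,O=pickle.load(open("m0.pkl","rb")); M=pickle.load(open("m2.pkl","rb"))["scene"]
l,t,w,h,k=250,195,100,75,8
a=cv2.convertScaleAbs(cv2.resize(np.ascontiguousarray(M["frame"][t:t+h,l:l+w,::-1]),(w*k,h*k),interpolation=cv2.INTER_CUBIC),alpha=1.8,beta=25)
for n,p,z,col in(("box_medium",(673,-14,0.5),30,(0,255,0)),("box_short",(621.5,-15,.5),30,(0,255,255)),("box_long",(650.9,-14.5,.5),0,(255,128,0))):
    u=(proj(M,verts(n,p,z))-[l,t]+.5)*k
    for r in range(0,len(u),4): cv2.polylines(a,[np.round(u[r:r+4][[0,1,3,2]]).astype(np.int32)],True,col,1)
cv2.imwrite("pics/i.png",a); print(np.round(env.observe()["eef_pos"],4))
E
```

```text
t: 12.9
eef_pos: [0.673, -0.0137, 0.0761]
ee_rot: [[-0.0, -1.0, 0.001], [-1.0, 0.0, -0.0], [0.0, -0.001, -1.0]]
contact_force: [-0.1, -1.0, 0.7]
opening: 0.0879
[ 0.673  -0.0137  0.0761]
```

View pics/i.png

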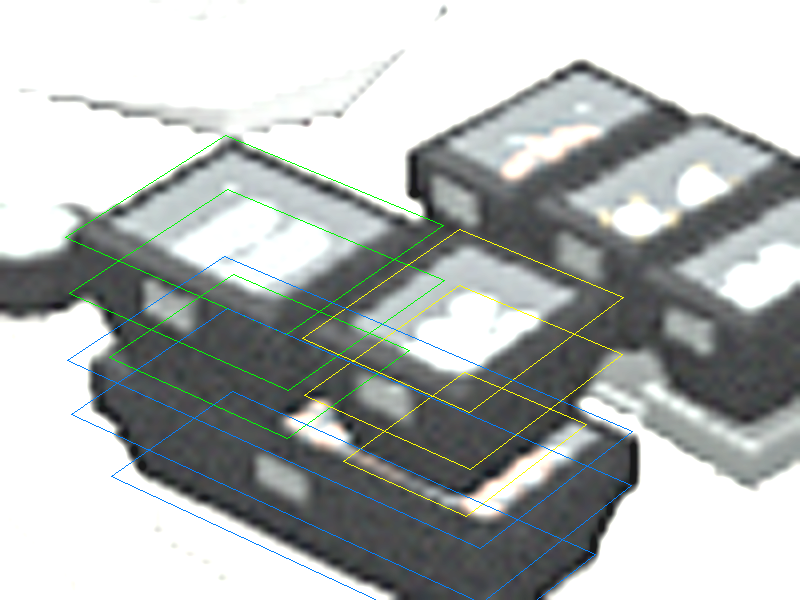

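The overlay matches medium and short to about 1 mm (medium rim corners near (75,235) and (235,140)). Grip medium.

```bash
python3 -m jog '[{"linear":[0,0,15],"dr":[0,0,0],"fingers":1},{"linear":[0,0,30],"dr":[0,0,0],"fingers":1},{"linear":[0,0,34],"dr":[0,0,0],"fingers":1},{"linear":[0,0,34],"dr":[0,0,0],"fingers":0.4},{"linear":[0,0,34],"dr":[0,0,0],"fingers":0},{"linear":[0,0,34],"dr":[0,0,0],"fingers":-0.5},{"linear":[0,0,34],"dr":[0,0,0],"fingers":-0.5},{"linear":[0,0,34],"dr":[0,0,0],"fingers":-0.5}]' 40
```

```text
t: 13.9
eef_pos: [0.6727, -0.0135, 0.0415]
ee_rot: [[-0.0, -1.0, 0.001], [-1.0, 0.0, 0.0], [-0.0, -0.001, -1.0]]
contact_force: [-0.2, -0.1, 0.7]
opening: 0.0479
```

```bash
python3 -m jog '[{"linear":[0,0,-15],"dr":[0,0,0],"fingers":-0.5},{"linear":[0,0,-35],"dr":[0,0,0],"fingers":-0.5},{"linear":[-25,8,-45],"dr":[0,0,0],"fingers":-0.5},{"linear":[-60,20,-45],"dr":[0,0,-0.7],"fingers":-0.5},{"linear":[-90,31,-30],"dr":[0,0,-0.7],"fingers":-0.5},{"linear":[-97,33.6,-10],"dr":[0,0,-0.7],"fingers":-0.5},{"linear":[-97,33.6,0],"dr":[0,0,-0.7],"fingers":-0.5},{"linear":[-97,33.6,0],"dr":[0,0,-0.7],"fingers":-0.5}]'; python3 - <<'E'
from fit import *
M=snapshot("scene"); o=env.observe(); p=o["eef_pos"]*1000 if hasattr(o["eef_pos"],"shape") else np.array(o["eef_pos"])*1000; print(np.round(p,1))
l,t,w,h,k=220,210,100,110,6
a=cv2.convertScaleAbs(cv2.resize(np.ascontiguousarray(M["frame"][t:t+h,l:l+w,::-1]),(w*k,h*k),interpolation=cv2.INTER_CUBIC),alpha=1.5,beta=15)
for n,q,z,col in(("box_medium",(p[0],p[1],0.7),p[2]-11.5,(0,255,0)),("dock_medium",(639.1,83.2,.7),0,(0,255,255))):
    u=(proj(M,verts(n,q,z))-[l,t]+.5)*k
    for r in range(0,len(u),4): cv2.polylines(a,[np.round(u[r:r+4][[0,1,3,2]]).astype(np.int32)],True,col,1)
cv2.imwrite("pics/j.png",a[:600])
E
```

```text
t: 14.9
eef_pos: [0.6391, 0.0822, 0.0414]
ee_rot: [[0.011, -1.0, -0.0], [-1.0, -0.011, -0.001], [0.001, 0.0, -1.0]]
contact_force: [-0.2, -0.5, -0.7]
opening: 0.0477
[639.6  82.2  41.8]
```

View pics/j.png

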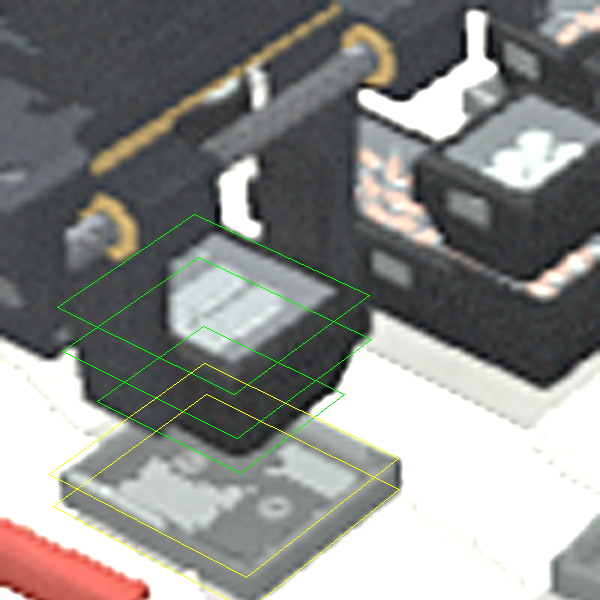

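Box and dock outlines line up (dock centre about (225,490), box above it). I'll lower it in.

```bash
python3 -m jog '[{"linear":[0,0,6],"dr":[0,0,0],"fingers":-0.5},{"linear":[0,0,12],"dr":[0,0,0],"fingers":-0.5},{"linear":[0,0,17],"dr":[0,0,0],"fingers":-0.5},{"linear":[0,0,21],"dr":[0,0,0],"fingers":-0.5},{"linear":[0,0,24],"dr":[0,0,0],"fingers":-0.5},{"linear":[0,0,26],"dr":[0,0,0],"fingers":-0.5},{"linear":[0,0,27.5],"dr":[0,0,0],"fingers":-0.5},{"linear":[0,0,27.5],"dr":[0,0,0],"fingers":-0.5}]'
```

```text
t: 15.95
eef_pos: [0.6388, 0.0835, 0.0145]
ee_rot: [[0.012, -1.0, -0.0], [-1.0, -0.012, -0.0], [0.0, 0.0, -1.0]]
contact_force: [-0.8, -0.2, 4.9]
opening: 0.0474
```

```bash
python3 -m jog '[{"linear":[0,0,0],"dr":[0,0,0],"fingers":0.3},{"linear":[0,0,0],"dr":[0,0,0],"fingers":0.6},{"linear":[0,0,0],"dr":[0,0,0],"fingers":0.6},{"linear":[0,0,-10],"dr":[0,0,0],"fingers":0.7},{"linear":[0,0,-45],"dr":[0,0,0],"fingers":0.8},{"linear":[10,2,-85],"dr":[0,0,0],"fingers":1},{"linear":[50,9,-95],"dr":[0,0,0.7],"fingers":1},{"linear":[98,17.3,-70],"dr":[0,0,0.7],"fingers":1}]' && python3 -m jog '[{"linear":[0,0,0],"dr":[0,0,0],"fingers":1},{"linear":[0,0,10],"dr":[0,0,0],"fingers":1},{"linear":[0,0,10],"dr":[0,0,0],"fingers":1},{"linear":[0,0,10],"dr":[0,0,0],"fingers":1},{"linear":[0,0,10],"dr":[0,0,0],"fingers":1},{"linear":[0,0,10],"dr":[0,0,0],"fingers":1},{"linear":[0,0,10],"dr":[0,0,0],"fingers":1},{"linear":[0,0,10],"dr":[0,0,0],"fingers":1}]'
```

```text
t: 16.95
eef_pos: [0.6259, -0.0142, 0.0874]
ee_rot: [[0.002, -1.0, 0.009], [-1.0, -0.002, 0.001], [-0.001, -0.009, -1.0]]
contact_force: [1.0, -0.2, -0.1]
opening: 0.0883
t: 17.95
eef_pos: [0.6228, -0.0148, 0.0738]
ee_rot: [[-0.0, -1.0, 0.0], [-1.0, 0.0, -0.0], [0.0, -0.0, -1.0]]
contact_force: [0.0, -0.1, -0.0]
opening: 0.0882
```

```bash
python3 -m jog '[{"linear":[0,1,15],"dr":[0,0,0],"fingers":1},{"linear":[0,1,28],"dr":[0,0,0],"fingers":1},{"linear":[0,1,32.5],"dr":[0,0,0],"fingers":1},{"linear":[0,1,32.5],"dr":[0,0,0],"fingers":0.4},{"linear":[0,1,32.5],"dr":[0,0,0],"fingers":0},{"linear":[0,1,32.5],"dr":[0,0,0],"fingers":-0.5},{"linear":[0,1,32.5],"dr":[0,0,0],"fingers":-0.5},{"linear":[0,1,32.5],"dr":[0,0,0],"fingers":-0.5}]' 40
```

```text
t: 18.95
eef_pos: [0.622, -0.0147, 0.0415]
ee_rot: [[-0.0, -1.0, 0.001], [-1.0, 0.0, -0.0], [0.0, -0.001, -1.0]]
contact_force: [-0.1, 0.4, 1.2]
opening: 0.0475
```

```bash
python3 -m jog '[{"linear":[0,0,-15],"dr":[0,0,0],"fingers":-0.5},{"linear":[0,5,-40],"dr":[0,0,0],"fingers":-0.5},{"linear":[15,40,-45],"dr":[0,0,-2],"fingers":-0.5},{"linear":[32,80,-45],"dr":[0,0,-5],"fingers":-0.5},{"linear":[46,112,-30],"dr":[0,0,-7.8],"fingers":-0.5},{"linear":[51,123,-10],"dr":[0,0,-7.8],"fingers":-0.5},{"linear":[51,123,0],"dr":[0,0,-7.8],"fingers":-0.5},{"linear":[51,123,0],"dr":[0,0,-7.8],"fingers":-0.5}]'; python3 - <<'E'
from fit import *
M=snapshot("scene"); o=env.observe(); p=np.array(o["eef_pos"])*1000; print(np.round(p,1))
l,t,w,h,k=340,205,100,100,6
a=cv2.convertScaleAbs(cv2.resize(np.ascontiguousarray(M["frame"][t:t+h,l:l+w,::-1]),(w*k,h*k),interpolation=cv2.INTER_CUBIC),alpha=1.5,beta=15)
for n,q,z,col in(("box_short",(p[0],p[1],7.8),p[2]-11.5,(0,255,0)),("dock_short",(498.6,-65.9,7.8),0,(0,255,255))):
    u=(proj(M,verts(n,q,z))-[l,t]+.5)*k
    for r in range(0,len(u),4): cv2.polylines(a,[np.round(u[r:r+4][[0,1,3,2]]).astype(np.int32)],True,col,1)
cv2.imwrite("pics/k.png",a[:600])
E
```

```text
t: 19.95
eef_pos: [0.4999, -0.0651, 0.0412]
ee_rot: [[0.136, -0.991, 0.001], [-0.991, -0.136, 0.0], [-0.0, -0.001, -1.0]]
contact_force: [-0.7, 0.3, -0.8]
opening: 0.0477
[500.2 -65.   41.5]
```

View pics/k.png

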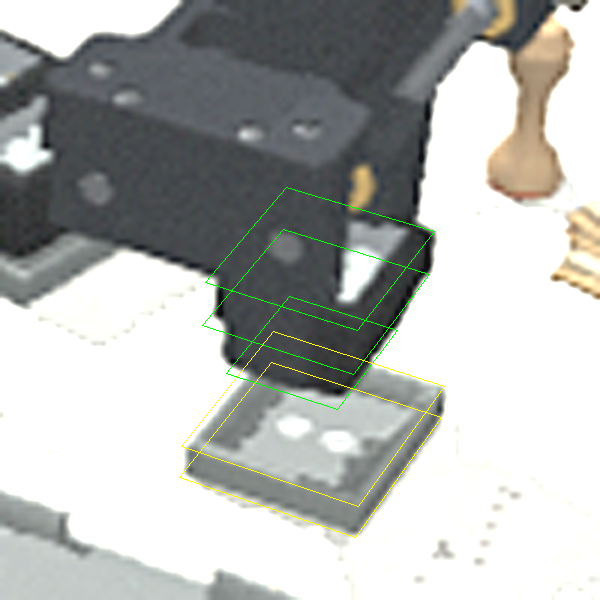

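The short box lines up over its frame (frame centre about (315,430)). Small correction, then lower.

```bash
python3 -m jog '[{"linear":[0.5,1,6],"dr":[0,0,0],"fingers":-0.5},{"linear":[0.5,1,12],"dr":[0,0,0],"fingers":-0.5},{"linear":[0.5,1,17],"dr":[0,0,0],"fingers":-0.5},{"linear":[0.5,1,21],"dr":[0,0,0],"fingers":-0.5},{"linear":[0.5,1,24],"dr":[0,0,0],"fingers":-0.5},{"linear":[0.5,1,26],"dr":[0,0,0],"fingers":-0.5},{"linear":[0.5,1,27.5],"dr":[0,0,0],"fingers":-0.5},{"linear":[0.5,1,27.5],"dr":[0,0,0],"fingers":-0.5}]'
```

```text
t: 21.0
eef_pos: [0.4978, -0.0664, 0.0144]
ee_rot: [[0.136, -0.991, 0.001], [-0.991, -0.136, -0.0], [0.0, -0.0, -1.0]]
contact_force: [-0.4, -0.3, 6.4]
opening: 0.0478
```

```bash
python3 -m jog '[{"linear":[0,0,0],"dr":[0,0,0],"fingers":0.3},{"linear":[0,0,0],"dr":[0,0,0],"fingers":0.6},{"linear":[0,0,0],"dr":[0,0,0],"fingers":0.6},{"linear":[0,0,-10],"dr":[0,0,0],"fingers":0.7},{"linear":[0,0,-40],"dr":[0,0,0],"fingers":0.8},{"linear":[0,0,-75],"dr":[0,0,0],"fingers":1},{"linear":[0,0,-95],"dr":[0,0,0],"fingers":1},{"linear":[0,0,-95],"dr":[0,0,0],"fingers":1}]'; python3 - <<'E'
from fit import *
S={c:snapshot(c) for c in("top","scene")}; n="box_long"
for c in S:
    d=cut_out(c,n); print(c,[(round(float(k["confidence"]),2),np.round(k["box"]).tolist(),int(k["pixels"].sum())) for k in d])
    if d:
        P,f=fit(S,{c:{n:d[0]["pixels"]}},[n],[0],[[651,-14.5,.5]]); print(np.round(P[0],1),round(f,3))
print(np.round(env.observe()["eef_pos"],4))
E
```

```text
t: 22.0
eef_pos: [0.4988, -0.0666, 0.1104]
ee_rot: [[0.135, -0.991, 0.004], [-0.991, -0.135, -0.0], [0.001, -0.004, -1.0]]
contact_force: [-0.5, 0.6, -0.2]
opening: 0.0877
top [(0.71, [315.0, 185.0, 345.0, 239.0], 1267)]
[ 6.482e+02 -1.360e+01 -3.000e-01] 0.024
scene [(0.64, [259.0, 224.0, 328.0, 275.0], 1908)]
[ 6.498e+02 -1.590e+01 -4.000e-01] 0.048
[ 0.4972 -0.0664  0.1079]
```

```bash
python3 -m jog '[{"linear":[-8,-40,0],"dr":[0,0,2],"fingers":1},{"linear":[-16,-80,0],"dr":[0,0,4],"fingers":1},{"linear":[-24,-120,5],"dr":[0,0,6],"fingers":1},{"linear":[-29,-150,20],"dr":[0,0,8.1],"fingers":1},{"linear":[-30.5,-157,35],"dr":[0,0,8.1],"fingers":1},{"linear":[-30.5,-157,50],"dr":[0,0,8.1],"fingers":1},{"linear":[-30.5,-157,50],"dr":[0,0,8.1],"fingers":1},{"linear":[-30.5,-157,50],"dr":[0,0,8.1],"fingers":1}]'
```

```text
t: 23.2
eef_pos: [0.6485, -0.0155, 0.0589]
ee_rot: [[-0.006, -1.0, -0.001], [-1.0, 0.006, -0.001], [0.001, 0.001, -1.0]]
contact_force: [-0.6, -0.6, 0.9]
opening: 0.0881
```

Fully open fingers would come close to the lane at low height, so I'll descend part-closed.

```bash
python3 -m jog '[{"linear":[0,0,0],"dr":[0,0,0],"fingers":0.5},{"linear":[0,0,5],"dr":[0,0,0],"fingers":0.5},{"linear":[0,0,25],"dr":[0,0,0],"fingers":0.5},{"linear":[0,0,42],"dr":[0,0,0],"fingers":0.5},{"linear":[0,0,47],"dr":[0,0,0],"fingers":0.5},{"linear":[0,0,47],"dr":[0,0,0],"fingers":0},{"linear":[0,0,47],"dr":[0,0,0],"fingers":-0.5},{"linear":[0,0,47],"dr":[0,0,0],"fingers":-0.5}]' 50
```

```text
t: 24.2
eef_pos: [0.6496, -0.0149, 0.0122]
ee_rot: [[-0.006, -1.0, 0.001], [-1.0, 0.006, -0.0], [0.0, -0.001, -1.0]]
contact_force: [-0.0, -0.2, -1.3]
opening: 0.0475
```

```bash
python3 -m jog '[{"linear":[0,0,-15],"dr":[0,0,0],"fingers":-0.5},{"linear":[0,0,-40],"dr":[0,0,0],"fingers":-0.5},{"linear":[-8,28,-50],"dr":[0,0,-1],"fingers":-0.5},{"linear":[-20,68,-50],"dr":[0,0,-3],"fingers":-0.5},{"linear":[-32,108,-50],"dr":[0,0,-5.5],"fingers":-0.5},{"linear":[-42,140,-45],"dr":[0,0,-7.7],"fingers":-0.5},{"linear":[-43.4,147.3,-30],"dr":[0,0,-7.7],"fingers":-0.5},{"linear":[-43.4,147.3,-30],"dr":[0,0,-7.7],"fingers":-0.5}]'; python3 - <<'E'
from fit import *
M=snapshot("scene"); o=env.observe(); p=np.array(o["eef_pos"])*1000; print(np.round(p,1),np.round(o["ee_rot"],3).tolist())
l,t,w,h,k=285,235,130,100,6
a=cv2.convertScaleAbs(cv2.resize(np.ascontiguousarray(M["frame"][t:t+h,l:l+w,::-1]),(w*k,h*k),interpolation=cv2.INTER_CUBIC),alpha=1.5,beta=15)
for n,q,z,col in(("box_long",(p[0]-.6,p[1],7.4),p[2]-12,(0,255,0)),("dock_long",(502.5,29.4,7.4),0,(0,255,255))):
    u=(proj(M,verts(n,q,z))-[l,t]+.5)*k
    for r in range(0,len(u),4): cv2.polylines(a,[np.round(u[r:r+4][[0,1,3,2]]).astype(np.int32)],True,col,1)
cv2.imwrite("pics/l.png",a)
E
```

```text
t: 25.2
eef_pos: [0.5018, 0.0297, 0.0422]
ee_rot: [[0.13, -0.992, -0.0], [-0.992, -0.13, -0.0], [0.0, 0.0, -1.0]]
contact_force: [0.6, -0.2, -1.5]
opening: 0.0476
[502.9  29.4  42.4] [[0.129, -0.992, 0.001], [-0.992, -0.129, -0.0], [0.0, -0.001, -1.0]]
```

View pics/l.png

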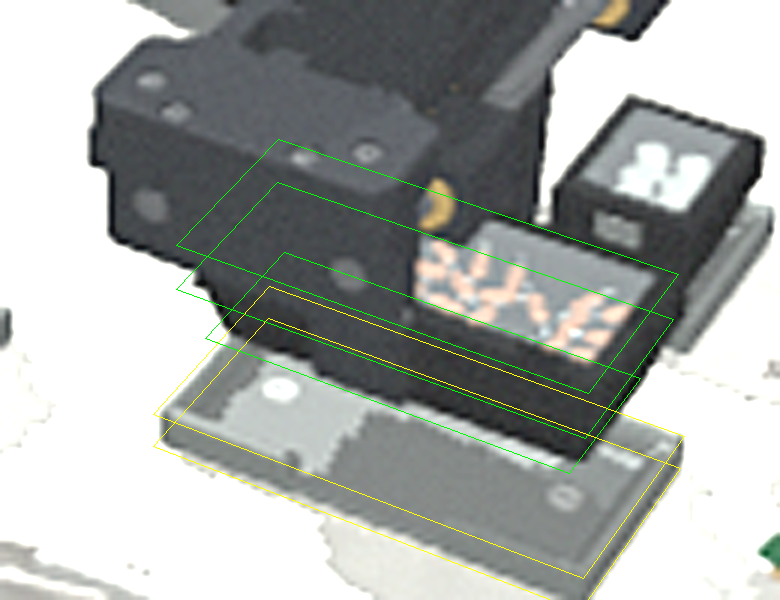

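The long box is aligned over dock_long (frame centre about (420,440)), and the short box sits flat in its frame at (660,190). Lower it.

```bash
python3 -m jog '[{"linear":[0,0,6],"dr":[0,0,0],"fingers":-0.5},{"linear":[0,0,12],"dr":[0,0,0],"fingers":-0.5},{"linear":[0,0,17],"dr":[0,0,0],"fingers":-0.5},{"linear":[0,0,21],"dr":[0,0,0],"fingers":-0.5},{"linear":[0,0,24],"dr":[0,0,0],"fingers":-0.5},{"linear":[0,0,26],"dr":[0,0,0],"fingers":-0.5},{"linear":[0,0,27.5],"dr":[0,0,0],"fingers":-0.5},{"linear":[0,0,27.5],"dr":[0,0,0],"fingers":-0.5}]'
```

```text
t: 26.25
eef_pos: [0.5022, 0.0294, 0.015]
ee_rot: [[0.129, -0.992, 0.001], [-0.992, -0.129, -0.0], [0.0, -0.001, -1.0]]
contact_force: [-1.1, -0.3, 6.8]
opening: 0.0474
```

```bash
python3 -m jog '[{"linear":[0,0,0],"dr":[0,0,0],"fingers":0.3},{"linear":[0,0,0],"dr":[0,0,0],"fingers":0.6},{"linear":[0,0,0],"dr":[0,0,0],"fingers":0.6},{"linear":[0,0,-15],"dr":[0,0,0],"fingers":0.6},{"linear":[0,0,-55],"dr":[0,0,0],"fingers":0.6},{"linear":[0,0,-110],"dr":[0,0,0],"fingers":0.6},{"linear":[0,0,-165],"dr":[0,0,0],"fingers":0.6},{"linear":[0,0,-220],"dr":[0,0,0],"fingers":0.6}]' && python3 -m jog '[{"linear":[0,10,-30],"dr":[0,0,0],"fingers":0.6},{"linear":[0,30,-60],"dr":[0,0,0],"fingers":0.6},{"linear":[0,50,-90],"dr":[0,0,0],"fingers":0.6},{"linear":[0,60,-120],"dr":[0,0,0],"fingers":0.6},{"linear":[0,60,-150],"dr":[0,0,0],"fingers":0.6},{"linear":[0,60,-150],"dr":[0,0,0],"fingers":0.6},{"linear":[0,60,-150],"dr":[0,0,0],"fingers":0.6},{"linear":[0,60,-150],"dr":[0,0,0],"fingers":0.6}]'; python3 - <<'E'
from fit import *
M=snapshot("scene"); cv2.imwrite("pics/m.png",cv2.resize(M["frame"][190:340,220:420,::-1],(800,600),interpolation=cv2.INTER_CUBIC))
S={"scene":M}
for n,p in(("box_long",(502.5,29.4,7.4)),("box_medium",(639,83,.7)),("box_short",(498.6,-65.9,7.8)),("box_narrow",(643,-109,-6.4))):
    d=cut_out("scene",n)
    for k in d[:2]:
        P,f=fit(S,{"scene":{n:k["pixels"]}},[n],[3],[p]); print(n,round(float(k["confidence"]),2),np.round(P[0],1),"want",p,round(f,2))
E
```

```text
t: 27.25
eef_pos: [0.5016, 0.029, 0.237]
ee_rot: [[0.128, -0.992, 0.001], [-0.992, -0.128, -0.0], [0.0, -0.001, -1.0]]
contact_force: [1.4, 0.3, -0.2]
opening: 0.0707
t: 28.25
eef_pos: [0.4419, 0.0214, 0.3832]
ee_rot: [[0.129, -0.992, -0.002], [-0.992, -0.129, -0.0], [0.0, 0.002, -1.0]]
contact_force: [0.2, 0.1, 0.1]
opening: 0.0705
box_long 0.85 [501.7  26.3   6.8] want (502.5, 29.4, 7.4) 0.04
box_long 0.38 [502.5  29.4   7.4] want (502.5, 29.4, 7.4) 1.0
box_short 0.75 [498.7 -69.6  10.3] want (498.6, -65.9, 7.8) 0.08
box_narrow 0.75 [ 649.9 -116.3    6.9] want (643, -109, -6.4) 0.5
```

View pics/m.png

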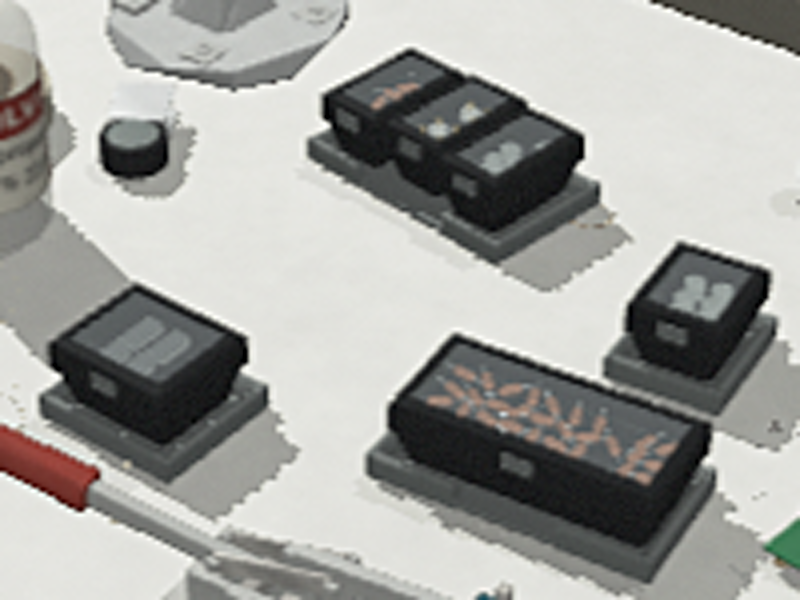

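All four boxes look seated, but the middle lane box's rim seems about 1–2 px high at (470,100). I'll press its lid gently with shut fingers. That both measures its height (33 mm if flat) and seats it.

```bash
python3 -m jog '[{"linear":[20,-23,30],"dr":[0,0,2],"fingers":-1},{"linear":[40,-46,70],"dr":[0,0,4],"fingers":-1},{"linear":[60,-70,110],"dr":[0,0,6],"fingers":-1},{"linear":[80,-94,150],"dr":[0,0,8],"fingers":-1},{"linear":[100,-118,190],"dr":[0,0,10],"fingers":-1},{"linear":[120,-141,230],"dr":[0,0,12],"fingers":-1},{"linear":[140,-164,270],"dr":[0,0,13.8],"fingers":-1},{"linear":[155.8,-181.5,310],"dr":[0,0,13.8],"fingers":-1}]' && python3 -m jog '[{"linear":[0,0,0],"dr":[0,0,0],"fingers":-1},{"linear":[0,0,10],"dr":[0,0,0],"fingers":-1},{"linear":[0,0,20],"dr":[0,0,0],"fingers":-1},{"linear":[0,0,26],"dr":[0,0,0],"fingers":-1},{"linear":[0,0,30],"dr":[0,0,0],"fingers":-1},{"linear":[0,0,33],"dr":[0,0,0],"fingers":-1},{"linear":[0,0,35],"dr":[0,0,0],"fingers":-1},{"linear":[0,0,35],"dr":[0,0,0],"fingers":-1}]'
```

```text
t: 29.5
eef_pos: [0.6438, -0.1103, 0.0724]
ee_rot: [[-0.112, -0.994, 0.0], [-0.994, 0.112, -0.0], [0.0, -0.0, -1.0]]
contact_force: [0.8, 1.0, 0.4]
opening: 0.0004
t: 30.5
eef_pos: [0.6427, -0.1096, 0.0392]
ee_rot: [[-0.112, -0.994, -0.0], [-0.994, 0.112, -0.0], [0.0, -0.0, -1.0]]
contact_force: [0.5, -0.2, 0.0]
opening: 0.0003
```

```bash
python3 -m jog '[{"linear":[0,0,2],"dr":[0,0,0],"fingers":-1},{"linear":[0,0,3],"dr":[0,0,0],"fingers":-1},{"linear":[0,0,4],"dr":[0,0,0],"fingers":-1},{"linear":[0,0,5],"dr":[0,0,0],"fingers":-1},{"linear":[0,0,6],"dr":[0,0,0],"fingers":-1},{"linear":[0,0,7],"dr":[0,0,0],"fingers":-1},{"linear":[0,0,8],"dr":[0,0,0],"fingers":-1},{"linear":[0,0,8],"dr":[0,0,0],"fingers":-1}]'
```

```text
t: 31.5
eef_pos: [0.6429, -0.1096, 0.0335]
ee_rot: [[-0.112, -0.994, 0.001], [-0.994, 0.112, -0.001], [0.001, -0.001, -1.0]]
contact_force: [-5.0, 0.1, 15.3]
opening: 0.0005
```

```bash
python3 -m jog '[{"linear":[0,0,0.5],"dr":[0,0,0],"fingers":-1},{"linear":[0,0,1],"dr":[0,0,0],"fingers":-1},{"linear":[0,0,1.5],"dr":[0,0,0],"fingers":-1},{"linear":[0,0,2],"dr":[0,0,0],"fingers":-1},{"linear":[0,0,2],"dr":[0,0,0],"fingers":-1},{"linear":[0,0,2],"dr":[0,0,0],"fingers":-1},{"linear":[0,0,2],"dr":[0,0,0],"fingers":-1},{"linear":[0,0,2],"dr":[0,0,0],"fingers":-1}]'; python3 -m jog '[{"linear":[0,0,-5],"dr":[0,0,0],"fingers":-1},{"linear":[0,0,-20],"dr":[0,0,0],"fingers":-1},{"linear":[0,8,-20],"dr":[0,0,0],"fingers":-1},{"linear":[0,20,-20],"dr":[0,0,0],"fingers":-1},{"linear":[0,34,-20],"dr":[0,0,0],"fingers":-1},{"linear":[0,34,-8],"dr":[0,0,0],"fingers":-1},{"linear":[0,34,-4],"dr":[0,0,0],"fingers":-1},{"linear":[0,34,-1],"dr":[0,0,0],"fingers":-1}]'
```

```text
t: 32.5
eef_pos: [0.6429, -0.1096, 0.0334]
ee_rot: [[-0.112, -0.994, 0.001], [-0.994, 0.112, -0.001], [0.001, -0.001, -1.0]]
contact_force: [-8.0, 0.6, 28.8]
opening: 0.0005
t: 33.5
eef_pos: [0.6084, -0.1058, 0.0333]
ee_rot: [[-0.112, -0.994, -0.002], [-0.994, 0.112, -0.002], [0.002, 0.002, -1.0]]
contact_force: [-13.5, 1.2, 50.4]
opening: 0.0005
```

The narrow box stops at 33.4 mm even at 29 N. row_a's lid, touched as a reference, reads 33.3 mm, so the two are level and flat. I'll retreat and do a last check.

```bash
python3 -m jog '[{"linear":[0,0,-10],"dr":[0,0,0],"fingers":-1},{"linear":[0,0,-50],"dr":[0,0,0],"fingers":-1},{"linear":[0,0,-100],"dr":[0,0,0],"fingers":-1},{"linear":[-20,20,-150],"dr":[0,0,0],"fingers":-0.5},{"linear":[-40,60,-190],"dr":[0,0,0],"fingers":0},{"linear":[-60,100,-230],"dr":[0,0,0],"fingers":0.5},{"linear":[-70,150,-250],"dr":[0,0,0],"fingers":1},{"linear":[-70,200,-270],"dr":[0,0,0],"fingers":1}]'; python3 -m jog '[{"linear":[0,0,-20],"dr":[0,0,0],"fingers":1},{"linear":[0,0,-40],"dr":[0,0,0],"fingers":1},{"linear":[0,0,-40],"dr":[0,0,0],"fingers":1},{"linear":[0,0,-40],"dr":[0,0,0],"fingers":1},{"linear":[0,0,-40],"dr":[0,0,0],"fingers":1},{"linear":[0,0,-40],"dr":[0,0,0],"fingers":1},{"linear":[0,0,-40],"dr":[0,0,0],"fingers":1},{"linear":[0,0,-40],"dr":[0,0,0],"fingers":1}]';python3 - <<'E'
from fit import *
S={c:snapshot(c) for c in("scene","top")}
a=cv2.resize(S["scene"]["frame"][195:335,225:415,::-1],(570,420),interpolation=cv2.INTER_CUBIC); b=cv2.resize(S["top"]["frame"][165:265,245:400,::-1],(279,180),interpolation=cv2.INTER_CUBIC)
c=np.zeros((600,570,3),np.uint8); c[:420]=a; c[420:,:279]=b; cv2.imwrite("pics/n.png",c)
E
```

```text
t: 34.5
eef_pos: [0.4173, -0.0126, 0.3008]
ee_rot: [[-0.11, -0.994, 0.001], [-0.994, 0.11, 0.001], [-0.001, -0.001, -1.0]]
contact_force: [-0.2, -1.1, 0.1]
opening: 0.0482
t: 35.5
eef_pos: [0.418, -0.0138, 0.3401]
ee_rot: [[-0.112, -0.994, -0.0], [-0.994, 0.112, -0.0], [0.0, 0.0, -1.0]]
contact_force: [0.4, 0.2, 0.5]
opening: 0.088
```

View pics/n.png

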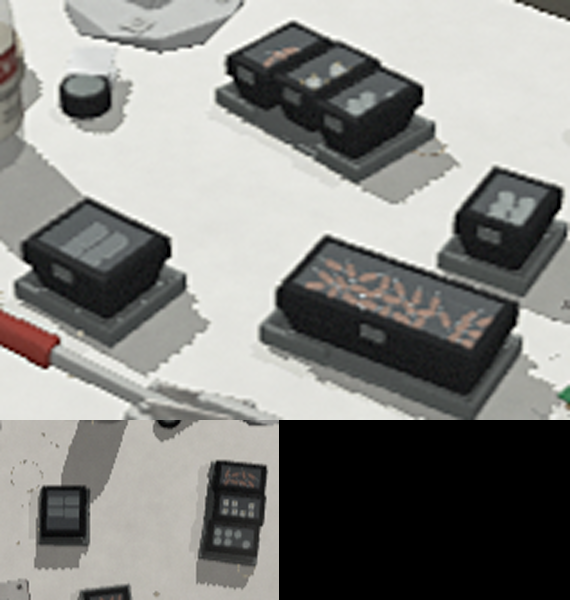

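The final view shows the three narrow boxes level side by side in the lane (crop (325,90)). Medium is at (95,255), long at (395,310) and short at (510,215), each flat in its own frame, with the gripper open and clear. I'll hand in now.

```bash
python3 -c "
from rig import env
print(env.close_job(), env.observe()['t'])"
```

```text
the job is handed in; nothing more can be done
the job is handed in; nothing more can be done
```

The stack is taken apart and every box is in its place. I handed the job in at about 36 s, with the gripper open and clear of everything.

- **Sequence:** the narrow box went into the lane between row_a and row_b and was pushed down. Medium, short and long then went into their own frames. Each box was lowered until it touched the floor plate with 5–8 N, then released.
- **Final checks:** the last pictures show every box upright, and medium, long and short each flat in its frame. The narrow box's lid stopped at 33.4 mm under a 29 N press and row_a's lid read 33.3 mm, so those two are level. I did not touch row_b, which was only checked by eye.
- **Disagreements:**
  - An earlier picture had the narrow box looking 1–2 px high, which is why I pressed it; the press found nothing to mend.
  - The scene-camera fits after placing put long and short about 3–4 mm off in y. That is more than the frames allow, and I took it as that camera's bias.
  - The narrow fit in the lane failed because the neighbouring boxes hid part of it, and the network did not report medium in that picture.
- **Force:** touching row_a pushed it with about 50 N through the shut fingertips, more than I intended. The wrist limit is 120 N, and the 40 N limit is for the arm and gripper body.

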